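Set the steam lever to half open

ROBOT

A 6-joint arm with a two-finger parallel gripper is mounted at the origin on the work surface. World frame = base frame: x ahead of the robot, y to its left, z up, the work surface at z = 0. Lengths are in mm, angles in rad, forces in N, time in s.
With the tool pointing down it reaches from about 350 to 775 mm from the base axis. Payload 7.3 kg.
Tool frame: the origin (TCP) lies midway between the tips of the shut fingers; the grasp point (between the pads) lies 19 mm behind it; y points along the fingers, z is the direction in which the jaws open and shut, and the axes are right-handed (so a half turn about y gives the same grasp; the last joint's range is limited). The gripper opens to 92 mm and grips with 3 to 60 N. Pads are 19 mm wide; open, the fingers measure 130 mm over their backs; the gripper's body (75 mm by 190 mm) begins 47 mm behind the grasp point.
Start: joints at [0.994, 0.342, 1.524, -0, 1.275, -0.146], TCP at [219.227, 477.058, 226.741] pointing down, gripper open.
Joint ranges: [-2.53, 2.53], [-0.77, 2.02], [0.04, 2.7], [-1, 4.14], [0.28, 2.66], [-3.11, 3.11]. Speed limits (rad/s): [2.57, 2.57, 3.14, 3.14, 3.14, 3.14].

INTERFACE

Orientations are given as a unit quaternion [w, x, y, z].
In Python, from workcell import manip gives the robot as it stands. The module is installed in compiled form; this text tells all that it offers. Calls block until the motion is done:
- manip.movep(position, orientation): joint-space move of the TCP to a pose.
- manip.movel(position, rot=None, vel=150, max_force=None): straight line of the TCP; rot=None keeps the orientation; vel is the mean speed in mm/s. With max_force (N) it stops when the force on the tool has changed by that much, and returns True; else False.
- manip.movej(angles): joint-space move.
- manip.grip(opening): finger opening in mm; the grip force is fixed at half the most; returns when the fingers have stopped.
- manip.dwell(seconds).
- manip.solve_ik(position, orientation): joint angles nearest the present ones, or None.
- manip.observe(): the state.
- manip.grab_frame(name): name is "scene" or "side" or "wrist"; returns a dict with "img" (480x640x3 uint8, red, green, blue), "z_map" (480x640 float32, mm along the optical axis (not along the pixel's ray), 0 where there is no reading), "intrinsics" (3x3 intrinsics, pixels), "D" ([k1, k2, p1, p2, k3] as OpenCV has them; the pictures are not rectified), "origin" and "attitude" of the camera in the world. Camera axes: x right, y up, looking along -z (the intrinsics and any distortion apply to the point x, -y, -z); pixel columns grow to the right and rows downward; lengths in mm; the calibration is good to about 2 mm. A picture is of the moment at which its call begins.
A pose or a line that the arm cannot do raises manip.IKError and nothing moves.
- manip.close_job(): hands the job in, once; it reports no verdict.
The state is a dict: "clock": time; "joint_positions": joint angles; "qd": joint speeds; "tau": joint torques, N m; "tool_pos": TCP position; "tcp_rot": TCP orientation; "wrist_force": force on the tool from outside, world axes, zero at the start; "moment": the same for the moment, N m; "grip_width": finger opening in mm.
Only numpy, scipy, OpenCV 4.12 (cv2) and the standard library are available. Lean on these libraries where they do the work, as an engineer would, in place of code of your own. Each camera call takes 0.05 s, during which the arm holds its last target. There are 200 camera calls.

TASK

At the coffee corner, set the steam tap to half open: move the lever with the round ball knob until it stands straight up, and let go of it there. Leave the hot-water lever, the one with the crossbar, as it is.

Things in the scene. Friction and masses are not known exactly. Their poses are not given: they have to be found in the camera images.
- steam_module: Fixed steel housing 110 x 90 x 88 mm (x, y, z); drip tray and thin pipe on its +x side (to x = 180 mm, 120 mm high). Origin: centre of the underside, on the counter; z up; x points to the tray, away from the robot, turned up to 20 degrees either way. The lever's pivot line runs along y, 110 mm above the origin, between two black cheeks (46 mm over all, 116 mm high).
- steam_lever (a joint): Steam lever's angle, rad: 0 = shut, leaning 0.96 (55 degrees) from vertical to the module's -x (towards the robot); 0.96 = straight up, half open; 1.92 = fully open, leaning 55 degrees to +x. It starts at 0 to 0.5. Stiff: about 2 N at the knob moves it; no spring or notch; it stays where it is left.
- steam_lever_grip (a point): Centre of the steam lever's wooden ball knob, 34 mm in diameter, on a round steel rod 10 mm thick; it lies 120 mm from the pivot, in the module's x-z plane, and moves with the lever.
- water_lever_grip (a point): Centre of the grip of the other, hot-water lever, on a like housing with a thicker, shorter spout beside the steam module: a wooden crossbar 64 mm long, 18 mm thick, on a rod of the same length and an equally stiff pivot, standing at any angle. To be left as it is.

How it is judged (in metres and radians):
At the end, for the whole second after the job is handed in: The steam lever stands at rest within 0.2 rad (11 degrees) of straight up (joint 0.76 to 1.16), and the grip of the hot-water lever is within 20 mm of where it started (value of joint steam_lever between 0.76 and 1.16 rad and velocity of joint steam_lever between -0.05 and 0.05 rad/s and distance of water_lever_grip from where it was at the start of the episode below 0.02 m); the robot touches nothing.
It fails at once if the hot-water lever is moved by more than 20 mm at its grip (distance of water_lever_grip from where it was at the start of the episode above 0.02 m).
It also fails if it takes over 32 s, if anything falls off the work surface, if the arm or the gripper's body presses on something with over 40 N, if the wrist force passes 120 N, or if a joint passes its speed limit or range.

## Working session

There is one attempt and no reset: what is moved stays moved. The work goes in short steps, each a Python script; the robot and the scene stay as the last script left them, time stands still between calls to the robot, and variables do not carry over. Pictures are saved under pics/ and viewed, about 8 in all and at most 12, crops included, and the job is handed in when it is done.

```bash
mkdir -p pics; cat > h.py <<'E'
import numpy as np, cv2
from scipy.spatial.transform import Rotation as R
from workcell import manip
def cam(name):
    f=manip.grab_frame(name); np.savez('f_%s.npz'%name,**{k:np.array(v) for k,v in f.items()})
    return f
def att(f):
    a=np.array(f['attitude'],float)
    return a if a.shape==(3,3) else R.from_quat(a[[1,2,3,0]]).as_matrix()
def cloud(f):
    z=np.array(f['z_map']); v,u=np.mgrid[0:480,0:640]
    p=cv2.undistortPoints(np.stack([u,v],-1).reshape(-1,1,2).astype(np.float64),np.array(f['intrinsics'],float),np.array(f['D'],float)).reshape(480,640,2)
    c=np.stack([p[...,0]*z,-p[...,1]*z,-z],-1)
    w=c@att(f).T+np.array(f['origin']); w[z==0]=np.nan
    return w
E
python3 - <<'E'
from h import *
for n in('scene','side'):
    f=cam(n); print(n,f['origin'],f['attitude'],f['intrinsics'],f['D'])
    cv2.imwrite('pics/%s1.png'%n,f['img'][...,::-1])
print(manip.observe())
E
```

```text
scene [ 804.17889544 -269.63719093  674.20014136] [0.87011704 0.28105412 0.11564904 0.38798225] [[434.1939895    0.         321.11486792]
 [  0.         434.1939895  242.93076298]
 [  0.           0.           1.        ]] [-0.06978362  0.          0.          0.          0.        ]
side [522.35010511 487.85042632 559.36702489] [-0.01570411 -0.00874898  0.41600285  0.90918561] [[434.48669224   0.         323.46807754]
 [  0.         434.48669224 242.29979385]
 [  0.           0.           1.        ]] [-0.09785403  0.          0.          0.          0.        ]
{'clock': 0.1, 'joint_positions': array([ 9.93982957e-01,  3.42636341e-01,  1.52490063e+00, -1.07693592e-05,
        1.27540655e+00, -1.46016104e-01]), 'qd': array([ 2.67391673e-03, -9.60627185e-05, -2.72299011e-03, -2.11522405e-05,
        1.83026348e-05, -2.26920358e-03]), 'tau': array([ 1.69621737e-03, -4.32005346e+01, -2.44694906e+01,  7.17527303e-02,
        5.26627048e-02, -6.13533484e-05]), 'tool_pos': array([219.03164597, 476.73492155, 226.13041342]), 'tcp_rot': array([-0.69031848,  0.69121456, -0.15129914,  0.15096819]), 'wrist_force': array([ 0.17079194, -0.40463274, -0.49820626]), 'moment': array([ 0.02943805, -0.00918742,  0.00740736]), 'grip_width': 91.7175915671502}
```

View pics/scene1.png

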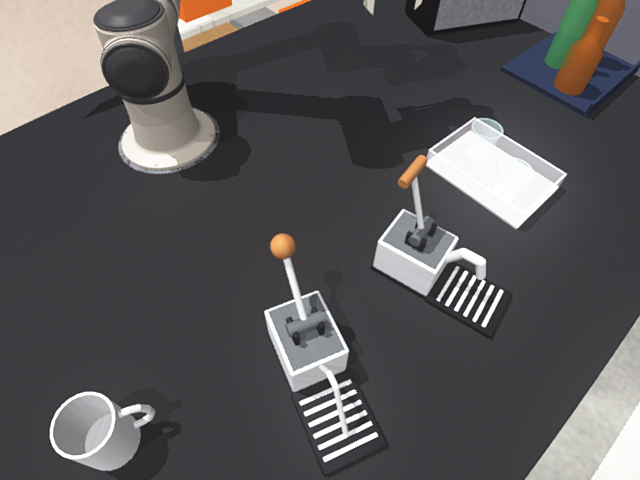

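View pics/side1.png

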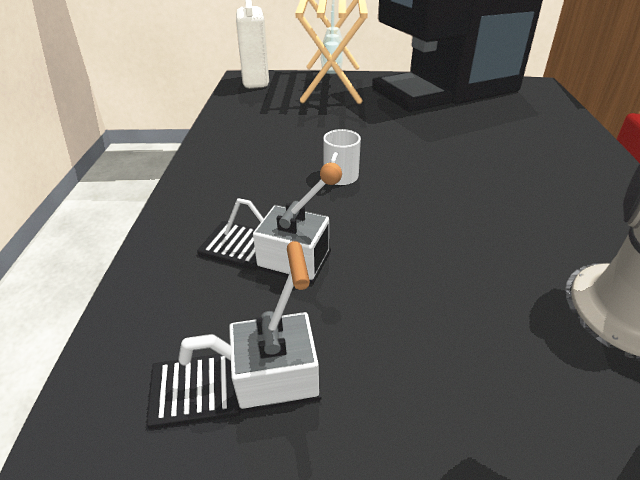

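The scene view shows the ball knob at (283,246) over its housing at about (306,325), and the crossbar at (413,172) over the other housing. The side view shows the ball at (331,174) and the crossbar at (298,266). Next I'll locate them from depth.

```bash
python3 - <<'E'
import numpy as np,cv2
from h import *
for n,b,c in(('scene',(283,246),(413,172)),('side',(331,174),(298,266))):
    f=dict(np.load('f_%s.npz'%n)); w=cloud(f); im=f['img'].astype(int)
    m=((im[...,0]>im[...,2]*1.7)&(im[...,0]>80)).astype(np.uint8)
    _,l=cv2.connectedComponents(m)
    for name,(u,v) in(('ball',b),('bar',c)):
        p=w[(l==l[v,u])]; p=p[~np.isnan(p[:,0])]
        print(n,name,len(p),np.median(p,0),p.min(0),p.max(0))
        if name=='ball':
            from scipy.optimize import least_squares
            s=least_squares(lambda c:np.linalg.norm(p-c,axis=1)-17,p.mean(0)-[0,0,10],loss='soft_l1'); print('fit',s.x, np.abs(s.fun).mean())
            bc=s.x
    # housing tops z~88 
    t=(np.abs(w[...,2]-88)<5)
    q=w[t]; 
    d=np.linalg.norm(q[:,:2]-bc[:2],axis=1); q=q[d<200]
    mm=(t).astype(np.uint8); k,l2,st,ce=cv2.connectedComponentsWithStats(mm)
    for i in range(1,k):
        if st[i,4]>400:
            q=w[l2==i]; r=cv2.minAreaRect(q[:,:2].astype(np.float32)); print('top',n,ce[i],st[i,4],r,q[:,2].mean())
E
```

```text
scene ball 530 [539.30910604 -85.0548324  217.4088481 ] [383.70068507 -98.32965893  -1.37784915] [550.94308617  10.95306599 224.7916258 ]
fit [533.46524036 -80.77388912 206.5309663 ] 9.493466642253386
scene bar 445 [568.71510553 130.80785244 230.06595966] [422.40641232 103.75686505  -2.01899254] [580.6125237  387.32040658 233.77467978]
top scene [418.63863338 243.08409987] 2283 ((610.5480346679688, 146.76425170898438), (123.99336242675781, 90.6843490600586), 13.629825592041016) 88.87710782765232
top scene [306.02501438 336.10235768] 3478 ((606.3493041992188, -104.90859985351562), (90.97136688232422, 117.6553726196289), 71.99236297607422) 88.97991195205137
side ball 375 [533.34624092 -70.01571952 214.42058321] [ 517.01121075 -447.39113702    0.64501216] [561.11662142 -62.72614101 224.65295793]
fit [532.85266912 -81.08600701 206.88922536] 1.6812963147286295
side bar 721 [563.82752325 147.69214346 230.63786986] [550.28505561 -59.05013753  88.03874928] [592.43935164 171.86613952 234.56413384]
top side [115.38058252  10.85436893] 515 ((1664.532470703125, -1894.2589111328125), (1169.4766845703125, 552.4384765625), 31.438623428344727) 88.06344372099457
top side [291.25970149 228.19880597] 1675 ((606.9036865234375, -103.97715759277344), (91.8803939819336, 122.0992202758789), 72.32384490966797) 88.93192184495712
top side [271.16276678 348.7168938 ] 3889 ((609.9791259765625, 149.07708740234375), (122.13648986816406, 91.10678100585938), 12.430092811584473) 89.12949694458804
```

```bash
cat >> h.py <<'E'
yaw=np.radians(-17.8); X=np.array([np.cos(yaw),np.sin(yaw),0]); Y=np.array([-X[1],X[0],0]); Zw=np.array([0,0,1.])
ball=np.array([533.1,-80.9,206.7])
def quats():
    out=[]
    for s in(1,-1):
        y=-Zw; z=s*Y; M=np.stack([np.cross(y,z),y,z],1); q=R.from_matrix(M).as_quat(); out.append(q[[3,0,1,2]])
    return out
off=np.array([0,0,-19.])
E
python3 - <<'E'
from h import *
o=manip.observe(); q0=o['joint_positions']
up=o['tool_pos'].copy(); up[2]=380
c=[(np.abs(j-q0)[5],q,j) for q in quats() if (j:=manip.solve_ik(ball+off+[0,0,150],q)) is not None]
c.sort(key=lambda t:t[0]); _,q,j=c[0]; print(j,len(c)); np.save('q.npy',q)
print(manip.solve_ik(ball+off+X*75+[0,0,25],q))
manip.movel(up,vel=250); manip.movep(ball+off+[0,0,150],q)
o=manip.observe(); print(o['clock'],o['tool_pos'],o['wrist_force'])
f=cam('wrist'); cv2.imwrite('pics/wrist1.png',f['img'][...,::-1])
E
```

```text
[-2.92773712e-01  3.10163395e-01  1.26765660e+00 -4.44089210e-16
  1.56377266e+00 -1.55290143e+00] 2
[-2.94978601e-01  5.16074165e-01  1.28633086e+00 -4.44089210e-16
  1.33918763e+00 -1.55510632e+00]
3.1583 [533.18925862 -80.0553516  337.79712259] [ 0.48655315 -0.12271881 -0.44610168]
```

View pics/wrist1.png

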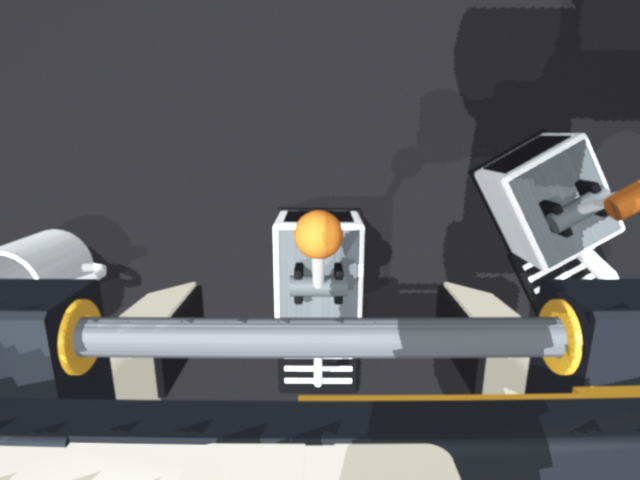

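The wrist view shows the ball at (319,234), centred between the fingers. The module sits square to the jaws, so the yaw is right. Now I'll descend, grip and move along the arc.

```bash
python3 - <<'E'
from h import *
q=np.load('q.npy')
print('hit',manip.movel(ball+off,vel=120,max_force=12))
manip.grip(0); o=manip.observe(); print(o['clock'],o['grip_width'],o['tool_pos'],o['wrist_force'])
if 28<o['grip_width']<36:
    r=120.; a0=np.arccos((ball[2]-110)/r); piv=ball+X*r*np.sin(a0)-Zw*r*np.cos(a0); print('a0',a0,piv)
    for a in np.linspace(a0,0,5)[1:]:
        manip.movel(piv-X*r*np.sin(a)+Zw*r*np.cos(a)+off,vel=80,max_force=30)
        o=manip.observe(); print(a,o['clock'],o['tool_pos'],o['wrist_force'])
    f=cam('side'); cv2.imwrite('pics/side2.png',f['img'][...,::-1])
E
```

```text
hit False
5.5667 32.039629759142755 [533.09358075 -80.93964477 187.70790411] [-0.17965217  0.5997245  -0.34324636]
a0 0.6337148840805008 [ 600.75554369 -102.62181871  110.        ]
0.47528616306037563 5.95 [548.81798709 -86.02649932 197.97338401] [-0.4819662  -0.65567627  2.30642656]
0.3168574420402504 6.3333 [565.3924275  -91.38610332 205.14284277] [-0.39294001 -0.68845506  0.68872795]
0.15842872102012517 6.7167 [582.94911303 -97.09497973 209.63784638] [-0.2582618  -2.40936465  2.31404217]
0.0 7.1 [ 601.1507288  -103.00181191  211.28428252] [-1.03622381 -2.67033821  3.43367065]
```

View pics/side2.png

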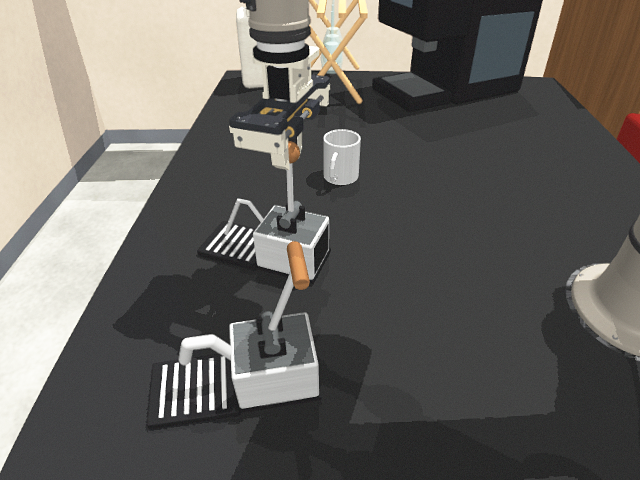

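The knob at (293,152) is held between the fingers with the rod upright, and the crossbar at (298,266) hasn't moved. I'll release, retreat straight up, and measure.

```bash
python3 - <<'E'
from h import *
from scipy.optimize import least_squares
manip.grip(92); o=manip.observe(); print(o['grip_width'],o['wrist_force'])
manip.movel(o['tool_pos']+[0,0,130],vel=150)
manip.movel(manip.observe()['tool_pos']+[-120,0,60],vel=250)
manip.dwell(0.3)
for n,b in(('side',(293,152)),('scene',None)):
    f=cam(n); w=cloud(f); im=f['img'].astype(int)
    m=(im[...,0]>im[...,2]*1.7)&(im[...,0]>80)&(np.linalg.norm(w-[601,-103,230],axis=-1)<60)
    p=w[m]; s=least_squares(lambda c:np.linalg.norm(p-c,axis=1)-17,[601,-103,225],loss='soft_l1').x
    d=s-[602,-103.3,110]; print(n,len(p),s,'joint',0.96+np.arctan2(d@X,d[2]))
    m2=(im[...,0]>im[...,2]*1.7)&(im[...,0]>80)&(np.linalg.norm(w-[566,138,228],axis=-1)<60)
    f0=dict(np.load('f_%s.npz'%n)); 
    print('bar',np.median(w[m2],0)); cv2.imwrite('pics/%s3.png'%n,f['img'][...,::-1])
o=manip.observe(); print(o['clock'],o['tool_pos'],o['wrist_force'])
E
```

```text
91.53798403976326 [-0.04620088  0.19492918  0.25286548]
side 381 [ 598.05513151 -102.38213066  230.89942452] joint 0.9266242031919487
bar [563.87275756 147.70460106 230.66038949]
scene 614 [ 598.4617766  -101.93993563  230.44456072] joint 0.9285883120318239
bar [568.85646259 129.80398588 230.09529128]
10.3083 [ 480.74102253 -102.52558591  399.30913165] [ 0.02841672 -0.14507574  0.06238322]
```

View pics/side3.png

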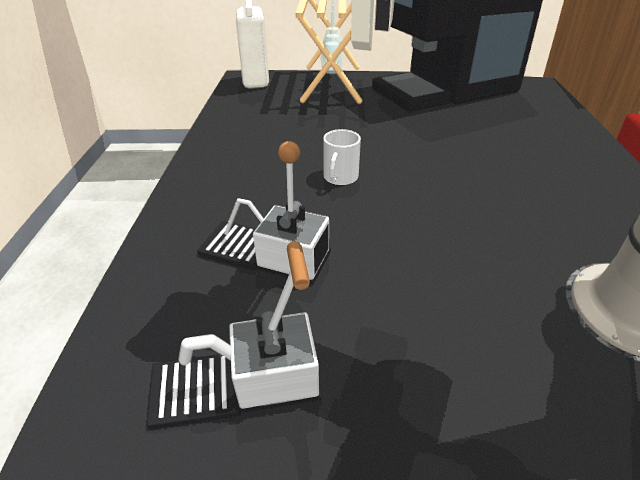

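The ball lever stands upright with its knob at (289,152), the crossbar is unchanged at (298,266), and the arm is clear.

```bash
python3 -c "
from workcell import manip
manip.close_job()"
```

```text
the job is handed in; nothing more can be done
```

The steam lever now stands straight up, and I've handed the job in. I gripped the ball knob, moved it along its arc to vertical, let go, and backed the arm clear at about 10.3 s on the robot's clock.

- **Steam lever:** both cameras put the joint at about 0.93 rad after release, inside the 0.76 to 1.16 window. The knob sits about 4 mm on the shut side of my estimated pivot. I did not measure its velocity directly; it was let go about 2 s before that check.
- **Hot-water lever:** the side camera shows its grip unmoved, with the median shifting less than 0.3 mm. The scene camera's median differs by about 1 mm, but its two readings used different image masks.
- **Robot:** it touches nothing. The wrist force is about 0.2 N, and in the readings during the move it stayed under 5 N.

No check failed.

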